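# Show the edge of a panel blank on the instrument-bench ledge

### The arm

A 6-joint arm with a two-finger parallel gripper is mounted at the origin on the work surface. World frame = base frame: x ahead of the robot, y to its left, z up, the work surface at z = 0. Lengths are in m, angles in rad, forces in N, time in s.
With the tool pointing down it reaches from about 0.225 to 0.875 m from the base axis. Payload 3.4 kg.
Tool frame: the origin (TCP) lies midway between the tips of the shut fingers; the grasp point (between the pads) lies 19 mm behind it (manip.grip_point_offset is the distance from the TCP to the grasp point, in m); z points along the fingers, y is the line along which they close (so a half turn about z gives the same grasp; the last joint's range is limited). The gripper opens to 85 mm and grips with 20 to 120 N. Pads are 22 mm wide; open, the fingers measure 114 mm over their backs; the gripper's body (76 mm by 85 mm) begins 54 mm behind the grasp point. The pads swing forward as they close: fully open they stand 13 mm farther back than shut.
Start: joints at [1.187, 0.276, 1.505, -0, 1.361, -0.121], TCP at [0.149, 0.555, 0.231] pointing down, gripper open.
Joint ranges: [-2.89, 2.89], [-0.75, 2.08], [0.22, 2.7], [-1.18, 4.32], [0.11, 2.71], [-2.7, 2.7]. Speed limits (rad/s): [2.57, 2.57, 3.14, 3.14, 3.14, 3.14].

### API

Orientations are given as a unit quaternion [w, x, y, z].
In Python, from rig import manip gives the robot as it stands.
- The arm moves only by the shell command python3 -m handwheel 'ROWS' [FORCE]. ROWS is JSON, a list of rows, each an object with "translation": the shift along the tool's x, y, z in m, a list of three; "angular": the turn, a rotation vector about the tool's x, y, z in degrees, a list of three; "hand": the closure, from 0 (fully open) to 1 (shut). A call has 1 to 10 rows; each row shifts and turns the commanded pose from where the row before left it, along the tool's axes as they then stand; what a row does not reach is not made up. A row lasts 1/12 s, in which the tool goes at most 41.7 mm and 7.16 degrees, less where a joint would pass 70% of its speed; a pose out of reach is approached as far as the arm can. A call with a gripper value outside its range is refused whole. The fingers move at their own pace and stop on an object; FORCE is the grip in N (left out, the last holds). Time passes only in rows, so rows that do not move let the fingers close. It gives the time, the measured TCP pose, the force, the opening and the grip force at its end, in the units of the state.
- manip.get_state(): the state, without advancing time (a new reading comes with each control period).
- manip.get_image(name): name is "side" or "top"; returns the picture (480x640x3 uint8, red, green, blue); there is no depth.
- manip.camera_info(name): a dict with "camera_matrix" (3x3 intrinsics, pixels), "k1" (the pictures are not rectified: a ray, as slopes to the right and down, at radius r is drawn at 1 + k1 r^2 times it, then the intrinsics apply), "eye" and "orientation" of the camera in the world. Camera axes: x right, y down, z forward; pixel columns grow to the right and rows downward; lengths in m; the calibration is good to about 2 mm. A picture is of the moment at which its call begins. camera_info takes no time and is no camera call.
- manip.sign_off(): hands the job in; it is judged then, once.
The state is a dict: "clock": time; "qpos": joint angles; "qd": joint speeds; "effort": joint torques, N m; "position": TCP position; "ee_rot": TCP orientation; "contact_force": force on the tool from outside, world axes, zero at the start; "moment": the same for the moment, N m; "width": finger opening in m; "gripper_force": force on a finger pad.
Only numpy, scipy, OpenCV 4.12 (cv2) and the standard library are available. Lean on these libraries where they do the work, as an engineer would, in place of code of your own. Each camera call takes 0.05 s, during which the arm holds its last target. There are 200 camera calls.

### The job

Two flat aluminium panel blanks lie side by side on the grey ledge. With the fingertips, push the longer blank along the ledge until about a third of its length sticks out straight past the ledge's free end (the end without the upright end plate), so that the next person can take it by its edge. Only push it: it must stay lying flat on the ledge and not be lifted or carried; leave the shorter blank, the jar, the screwdriver and the plug as they are.

Things in the scene. Friction and masses are not known exactly. Their poses are not given: they have to be found in the camera images.
- ledge: fixed grey ledge, 320 mm long (own y), 212 mm wide (own x), flat top 60 mm above the bench; origin on the bench under its centre. A rib 8 mm wide and high along x = 0 splits the top into two lanes 102 mm wide, open on the outer side. An upright end plate, 8 mm thick, 30 mm above the top, closes the +y end (y 152 to 160 mm); the -y end (y = -160 mm) is the free end
- free_end (a point): middle of the upper edge of the ledge's free end (ledge x = 0, y = -160 mm, z = 60 mm); same axes as the ledge
- long_blank: the longer blank: loose flat aluminium plate, 150 mm long (own y), 80 mm wide (own x), 6 mm thick, about 0.19 kg, slides freely; origin at the centre of its underside. Lies flat in either lane, roughly along it, its -y end towards the free end and its +y end at least 50 mm from the end plate
- short_blank: the shorter blank: as the longer one but 100 mm long (own y), 80 mm wide, 6 mm thick; lies in the other lane; to be left alone
- screw_jar: closed round jar with a steel lid, 48 mm diameter, 60 mm high, standing on the bench 105 mm or more beyond the free end; origin under its centre; leave alone
- screwdriver: screwdriver, 200 mm long, 26 mm thick, lying on the bench beside the ledge's +x side, roughly along it; origin at mid-length; leave alone
- plug: red double plug, 22 x 50 x 18 mm with two brass pins, lying on the bench beside the ledge's +x side; origin under its centre; leave alone
There are look-alikes about, which are no part of the job. Leave any purple, turquoise or yellow look-alike of the long_blank alone.

How it is judged:
By the outcome, as a careful person would: the job done as asked, in the order asked, and still so for the second after the job is handed in, with the robot touching nothing.
It also fails if it takes over 40 s, if anything falls off the work surface, if the arm or the gripper's body presses on something with over 40 N, if the wrist force passes 120 N, or if a joint passes its speed limit or range.

## Working session

There is one attempt and no reset: what is moved stays moved. The work goes in short steps, Python scripts to look and compute and a shell command to move; the robot and the scene stay as the last step left them, time stands still between calls to the robot, and variables do not carry over. Pictures are saved under pics/ and viewed, at most 10 in all, crops included, and the job is handed in when it is done.

```bash
mkdir -p pics; python3 - <<'E'
from rig import manip
import cv2
for n in("top","side"):
    cv2.imwrite(f"pics/{n}0.png",manip.get_image(n)[:,:,::-1]); print(n,manip.camera_info(n))
s=manip.get_state();print(s)
E
```

```text
top {'camera_matrix': array([[577.93263875,   0.        , 323.09691223],
       [  0.        , 577.93263875, 241.02612158],
       [  0.        ,   0.        ,   1.        ]]), 'k1': -0.09957225304935108, 'eye': array([ 0.34562009, -0.05150042,  1.20791944]), 'orientation': array([-0.05789613,  0.71044916, -0.69823864,  0.06612748])}
side {'camera_matrix': array([[566.7821946 ,   0.        , 318.00739126],
       [  0.        , 566.7821946 , 241.86943125],
       [  0.        ,   0.        ,   1.        ]]), 'k1': -0.15368822669358037, 'eye': array([ 0.16451794, -0.92259873,  0.74071465]), 'orientation': array([-0.44573935,  0.87056807, -0.18484012,  0.09623827])}
{'clock': 0.1, 'qpos': array([ 1.18702056e+00,  2.76508106e-01,  1.50598613e+00,  2.68806907e-05,
        1.36070831e+00, -1.20984955e-01]), 'qd': array([ 0.00095568,  0.00016936, -0.00254497, -0.00143408, -0.00244694,
        0.0003118 ]), 'effort': array([ 2.75087579e-03, -4.17699730e+01, -2.46404743e+01, -3.20759432e-05,
        5.87436734e-03,  3.09017912e-05]), 'position': array([0.14918407, 0.55482955, 0.23054783]), 'ee_rot': array([-2.13728717e-04,  1.31020395e-01,  9.91379346e-01, -7.76163090e-04]), 'contact_force': array([ 0.68097328, -0.14193448,  0.39034372]), 'moment': array([-0.01001124, -0.01782251,  0.04010382]), 'gripper_force': 0.0, 'width': 0.08553310693413148}
```

View pics/top0.png

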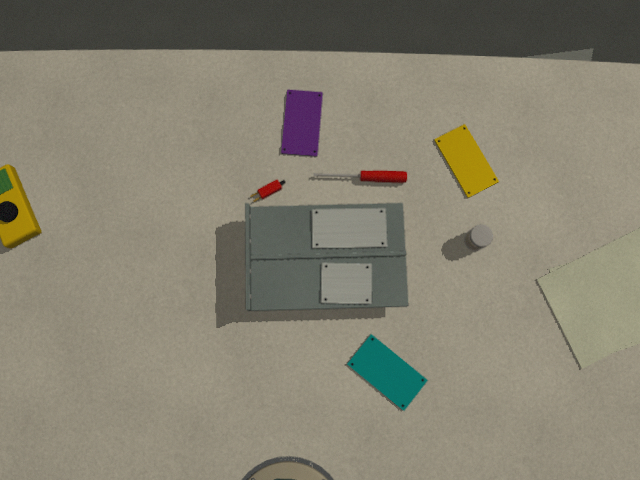

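View pics/side0.png

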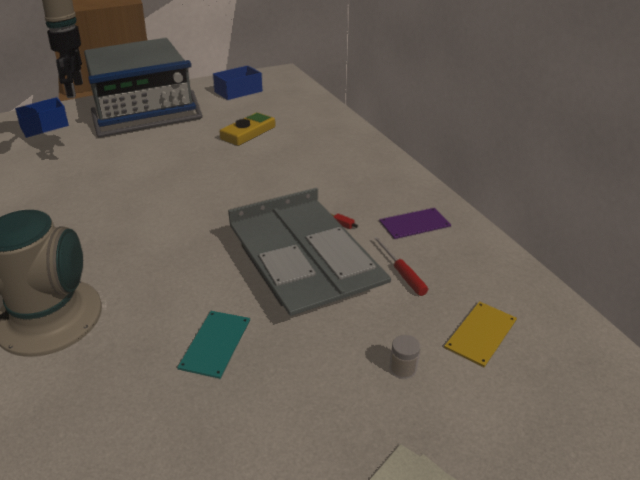

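The top view shows the ledge at pixels (247–408, 204–310). Its end plate is on the left at x≈248 and the free end on the right at x≈405. The long blank is in the upper lane (311–387, 208–248) and the short one in the lower lane (320–372, 263–303). The jar stands at (480,237), past the free end.

```bash
cat > h.py <<'E'
import numpy as np, cv2
from scipy.spatial.transform import Rotation as R
from rig import manip
def ray(n,uv,z):
    c=manip.camera_info(n); K=c["camera_matrix"]
    uv=np.atleast_2d(np.float64(uv))
    s=cv2.undistortPoints(uv[:,None],K,np.array([c["k1"],0,0,0,0.]))[:,0]
    q=c["orientation"]; r=R.from_quat([q[1],q[2],q[3],q[0]])
    d=r.apply(np.c_[s,np.ones(len(s))]); e=c["eye"]
    return e+d*((z-e[2])/d[:,2])[:,None]
def blanks(im,n="top",roi=(200,420,195,315)):
    a,b,c,d=roi; g=im.copy().astype(int)
    m=np.zeros(im.shape[:2],np.uint8); sub=g[c:d,a:b]
    # blanks: bright, neutral
    m[c:d,a:b]=((sub.min(2)>145)&(sub.max(2)-sub.min(2)<22))*255
    m=cv2.morphologyEx(m,cv2.MORPH_CLOSE,np.ones((5,5)))
    cs=[k for k in cv2.findContours(m,0,2)[0] if cv2.contourArea(k)>600]
    return cs
E
python3 - <<'E'
from h import *
im=cv2.imread("pics/top0.png")[:,:,::-1]
for p in [(350,228),(346,283),(280,230),(300,280),(420,230)]: print(p,im[p[1],p[0]])
for k in blanks(im):
    r=cv2.minAreaRect(k); print(r); b=cv2.boxPoints(r); print(ray("top",b,.066).round(4))
# ledge top by colour
g=im.astype(int); m=((g[...,2]-g[...,0]>-2)&(g.max(2)<140)&(g.min(2)>60)).astype(np.uint8)*255
m[:195]=0;m[320:]=0;m[:,:235]=0;m[:,420:]=0
k=max(cv2.findContours(m,0,2)[0],key=cv2.contourArea)
ap=cv2.approxPolyDP(k,4,True)[:,0]; print(ap); print(ray("top",ap,.06).round(4))
E
```

```text
(350, 228) [144 142 131]
(346, 283) [145 144 133]
(280, 230) [92 98 91]
(300, 280) [ 95 102  92]
(420, 230) [151 143 128]
[[246 204]
 [246 211]
 [253 214]
 [248 220]
 [246 213]
 [246 240]
 [250 235]
 [254 243]
 [246 248]
 [246 261]
 [252 262]
 [246 273]
 [250 265]
 [253 268]
 [246 275]
 [251 277]
 [246 279]
 [246 298]
 [249 292]
 [256 296]
 [246 300]
 [246 309]
 [349 307]
 [319 303]
 [319 263]
 [356 262]
 [359 255]
 [365 258]
 [358 262]
 [369 262]
 [368 254]
 [378 255]
 [376 251]
 [387 256]
 [372 261]
 [373 281]
 [379 278]
 [372 288]
 [378 291]
 [372 296]
 [374 306]
 [390 306]
 [391 299]
 [397 305]
 [396 292]
 [401 294]
 [399 305]
 [401 297]
 [407 299]
 [401 295]
 [406 291]
 [404 263]
 [394 257]
 [395 264]
 [387 256]
 [405 253]
 [403 226]
 [388 219]
 [402 223]
 [399 204]
 [380 207]
 [388 212]
 [387 254]
 [385 247]
 [384 254]
 [379 248]
 [354 248]
 [353 253]
 [348 248]
 [352 251]
 [345 256]
 [345 248]
 [336 254]
 [334 248]
 [324 248]
 [320 255]
 [321 249]
 [309 247]
 [310 206]
 [305 211]
 [299 208]
 [304 206]
 [290 206]
 [287 215]
 [288 207]
 [270 207]
 [275 213]
 [271 216]
 [268 207]
[... 1781 characters left out ...]
 0.5372 -0.1763  0.06  ]
 [ 0.5363 -0.1258  0.06  ]
 [ 0.5261 -0.1238  0.06  ]
 [ 0.5361 -0.1137  0.06  ]
 [ 0.5301 -0.1218  0.06  ]
 [ 0.5197 -0.1078  0.06  ]
 [ 0.536  -0.1076  0.06  ]
 [ 0.5234 -0.0896  0.06  ]
 [ 0.5356 -0.0854  0.06  ]
 [ 0.5352 -0.0653  0.06  ]
 [ 0.5208 -0.0575  0.06  ]
 [ 0.5331 -0.0593  0.06  ]
 [ 0.5367 -0.0351  0.06  ]
 [ 0.6215 -0.0354  0.06  ]
 [ 0.6108 -0.0254  0.06  ]
 [ 0.6169 -0.013   0.06  ]
 [ 0.6213 -0.0231  0.06  ]
 [ 0.6207  0.0054  0.06  ]
 [ 0.6018  0.011   0.06  ]
 [ 0.6185  0.0094  0.06  ]
 [ 0.6179  0.0461  0.06  ]
 [ 0.6055  0.0355  0.06  ]
 [ 0.5991  0.0435  0.06  ]
 [ 0.6178  0.0502  0.06  ]
 [ 0.6131  0.0786  0.06  ]
 [ 0.6026  0.0802  0.06  ]]
```

```bash
python3 - <<'E'
import cv2
im=cv2.imread("pics/top0.png")[190:320,235:425]
cv2.imwrite("pics/crop0.png",cv2.resize(im,None,fx=4,fy=4,interpolation=cv2.INTER_CUBIC))
E
```

```text
(no output)
```

View pics/crop0.png

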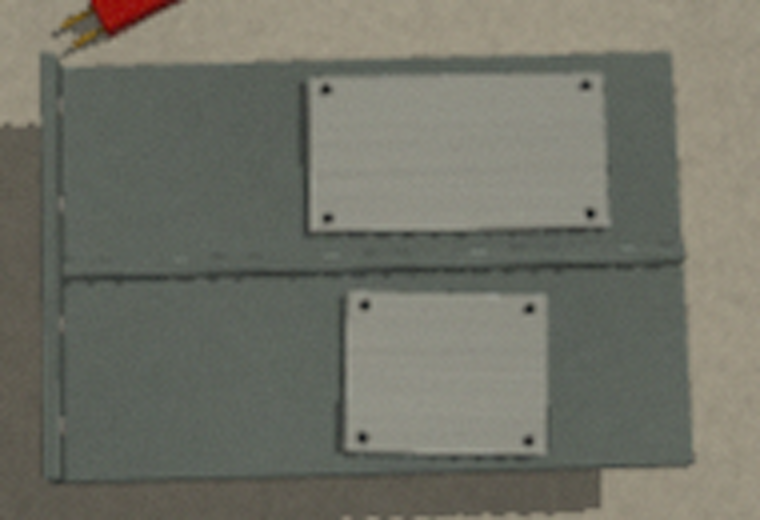

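```bash
sed -i 's/sub.min(2)>145)&(sub.max(2)-sub.min(2)<22)/sub.min(2)>114)\&(sub.max(2)-sub.min(2)<19)/' h.py; python3 - <<'E'
from h import *
im=cv2.imread("pics/top0.png")[:,:,::-1]
for k in blanks(im,roi=(255,398,206,304)):
    r=cv2.minAreaRect(k); print(r); b=cv2.boxPoints(r); print(ray("top",b+0.0,.066).round(4))
C=lambda L:np.array(L)/4+[235,190]-.375
A=ray("top",C([(63,66),(669,52),(692,463),(62,480)]),.06); print("ledge",A.round(4))
for i,j in((0,1),(3,2),(2,1)): d=A[j]-A[i]; print(np.degrees(np.arctan2(d[1],d[0])),np.linalg.norm(d))
B=ray("top",C([(308,77),(602,73),(609,229),(308,232)]),.066); print("blank",B.round(4))
for i,j in((0,1),(3,2),(2,1),(3,0)): d=B[j]-B[i]; print(np.degrees(np.arctan2(d[1],d[0])),np.linalg.norm(d))
S=ray("top",C([(346,292),(546,293),(546,453),(345,452)]),.066); print("short",S.round(4))
E
```

```text
((346.5, 283.0), (40.0, 49.0), 90.0)
[[ 0.5038 -0.0617  0.066 ]
 [ 0.5056 -0.1596  0.066 ]
 [ 0.4258 -0.1598  0.066 ]
 [ 0.4243 -0.063   0.066 ]]
((349.70318603515625, 227.59352111816406), (38.26921463012695, 74.02263641357422), 89.0759506225586)
[[ 0.6138 -0.0404  0.066 ]
 [ 0.6192 -0.1908  0.066 ]
 [ 0.5403 -0.1918  0.066 ]
 [ 0.5352 -0.0432  0.066 ]]
ledge [[ 0.619   0.0862  0.06  ]
 [ 0.6324 -0.2234  0.06  ]
 [ 0.4226 -0.2334  0.06  ]
 [ 0.409   0.0789  0.06  ]]
-87.52577256512342 0.30997544248073977
-87.4984876165029 0.3126182644533835
2.7309010119944306 0.2100113220722441
blank [[ 0.6141 -0.0389  0.066 ]
 [ 0.6192 -0.1882  0.066 ]
 [ 0.5388 -0.1915  0.066 ]
 [ 0.5345 -0.0404  0.066 ]]
-88.06715855566198 0.14942249061104407
-88.37544696293166 0.1511054771880301
2.3363299806807865 0.08041553136233615
1.130684973559995 0.07960829772701071
short [[ 0.5046 -0.06    0.066 ]
 [ 0.5058 -0.1598  0.066 ]
 [ 0.4261 -0.1601  0.066 ]
 [ 0.425  -0.0608  0.066 ]]
```

```bash
R='' ; python3 -m handwheel '[{"translation":[-0.0276,-0.0211,0],"angular":[0,0,0],"hand":0.5},{"translation":[-0.0276,-0.0211,0],"angular":[0,0,0],"hand":0.5},{"translation":[-0.0276,-0.0211,0],"angular":[0,0,0],"hand":0.5},{"translation":[-0.0276,-0.0211,0],"angular":[0,0,0],"hand":0.5},{"translation":[-0.0276,-0.0211,0],"angular":[0,0,0],"hand":0.5},{"translation":[-0.0276,-0.0211,0],"angular":[0,0,0],"hand":0.5},{"translation":[-0.0276,-0.0211,0],"angular":[0,0,0],"hand":0.5},{"translation":[-0.0276,-0.0211,0],"angular":[0,0,0],"hand":0.5},{"translation":[-0.0276,-0.0211,0],"angular":[0,0,0],"hand":0.5},{"translation":[-0.0276,-0.0211,0],"angular":[0,0,0],"hand":0.5}]'
python3 -m handwheel '[{"translation":[-0.0276,-0.0211,0],"angular":[0,0,0],"hand":0.5},{"translation":[-0.0276,-0.0211,0],"angular":[0,0,0],"hand":0.5},{"translation":[-0.0276,-0.0211,0],"angular":[0,0,0],"hand":0.5},{"translation":[-0.0276,-0.0211,0],"angular":[0,0,0],"hand":0.5},{"translation":[-0.0276,-0.0211,0],"angular":[0,0,0],"hand":0.5},{"translation":[-0.0276,-0.0211,0],"angular":[0,0,0],"hand":0.5},{"translation":[-0.0276,-0.0211,0],"angular":[0,0,0],"hand":0.5},{"translation":[-0.0276,-0.0211,0],"angular":[0,0,0],"hand":0.5},{"translation":[-0.0276,-0.0211,0],"angular":[0,0,0],"hand":0.5},{"translation":[-0.0276,-0.0211,0],"angular":[0,0,0],"hand":0.5}]'
python3 -m handwheel '[{"translation":[0,0,0],"angular":[0,0,7],"hand":0.5},{"translation":[0,0,0],"angular":[0,0,7],"hand":0.5},{"translation":[0,0,0],"angular":[0,0,7],"hand":0.5},{"translation":[0,0,0],"angular":[0,0,7],"hand":0.5},{"translation":[0,0,0],"angular":[0,0,7],"hand":0.5},{"translation":[0,0,0],"angular":[0,0,7],"hand":0.5},{"translation":[0,0,0],"angular":[0,0,7],"hand":0.5},{"translation":[0,0,0],"angular":[0,0,7],"hand":0.5},{"translation":[0,0,0],"angular":[0,0,7],"hand":0.5},{"translation":[0,0,0],"angular":[0,0,7],"hand":0.5}]'
```

```text
clock: 0.93
position: [0.3615, 0.2782, 0.2311]
ee_rot: [-0.0, 0.131, 0.991, -0.0]
contact_force: [0.5, -0.2, -0.2]
width: 0.0427
gripper_force: 0.0
clock: 1.77
position: [0.5733, 0.0028, 0.2308]
ee_rot: [-0.0, 0.131, 0.991, 0.0]
contact_force: [1.5, 0.6, 0.1]
width: 0.0428
gripper_force: 0.0
clock: 2.6
position: [0.5725, 0.0044, 0.2307]
ee_rot: [-0.001, 0.678, 0.735, -0.0]
contact_force: [-0.0, 0.2, 0.9]
width: 0.0425
gripper_force: 0.0
```

```bash
cat > st.py <<'E'
from h import *
s=manip.get_state(); q=s["ee_rot"]; M=R.from_quat([q[1],q[2],q[3],q[0]]).as_matrix()
p=s["position"]; u=np.array([.0436,-.99905]); v=np.array([.99905,.0436])
print("t",s["clock"],"p",p.round(4),"s",(p[:2]@u).round(4),"w",(p[:2]@v).round(4),"toolx deg",np.degrees(np.arctan2(M[1,0],M[0,0])).round(2),"z",M[:,2].round(4),"width",s["width"],"F",s["contact_force"].round(2),"q",s["qpos"].round(2))
E
python3 st.py
```

```text
t 2.6 p [0.5725 0.0044 0.2307] s 0.0205 w 0.5721 toolx deg 94.6 z [-1.2e-03  3.0e-04 -1.0e+00] width 0.04246843442489919 F [-0.04  0.18  0.91] q [-0.11  0.27  1.51  0.    1.36 -0.19]
```

```bash
python3 -m handwheel '[{"translation":[0,0,0],"angular":[0,0,2.1],"hand":0.5},{"translation":[0,0,0.03],"angular":[0,0,0],"hand":0.5},{"translation":[0,0,0.03],"angular":[0,0,0],"hand":0.5},{"translation":[0,0,0.03],"angular":[0,0,0],"hand":0.5},{"translation":[0,0,0.03],"angular":[0,0,0],"hand":0.5},{"translation":[0,0,0.02],"angular":[0,0,0],"hand":0.5},{"translation":[0,0,0.015],"angular":[0,0,0],"hand":0.5},{"translation":[0,0,0.01],"angular":[0,0,0],"hand":0.5},{"translation":[0,0,0],"angular":[0,0,0],"hand":0.5},{"translation":[0,0,0],"angular":[0,0,0],"hand":0.5}]'; python3 st.py
python3 - <<'E'
from h import *
im=manip.get_image("side")[:,:,::-1]; cv2.imwrite("pics/s1.png",cv2.resize(im[170:320,220:420],None,fx=4,fy=4,interpolation=cv2.INTER_CUBIC))
E
```

```text
clock: 3.43
position: [0.5728, 0.0044, 0.0661]
ee_rot: [-0.0, 0.689, 0.724, -0.0]
contact_force: [-0.3, -0.4, 0.3]
width: 0.0429
gripper_force: 0.0
t 3.4333 p [0.5728 0.0044 0.0661] s 0.0206 w 0.5724 toolx deg 92.84 z [-7.e-04  2.e-04 -1.e+00] width 0.04287187911931098 F [-0.31 -0.43  0.27] q [-0.11  0.41  1.75  0.    0.98 -0.16]
```

View pics/s1.png

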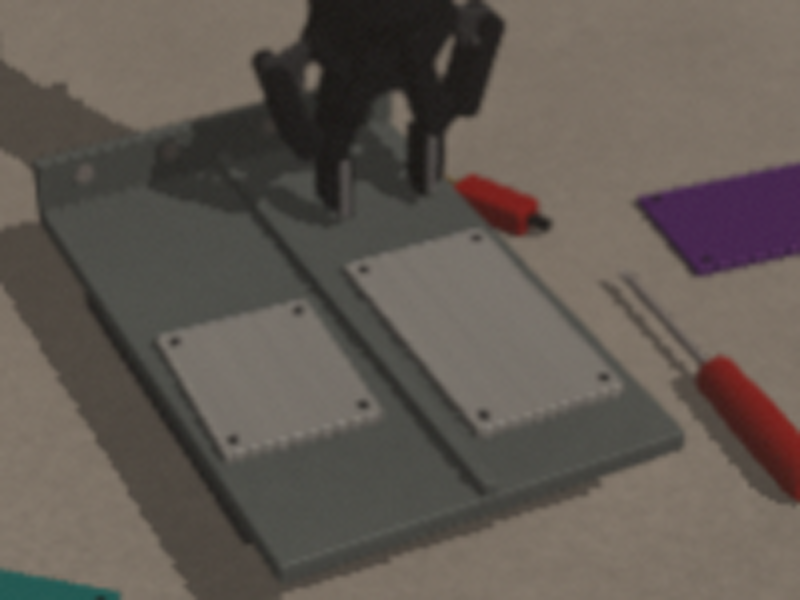

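The side crop shows both fingertips (340,210) and (425,190) over the far lane, behind the long blank and clear of the rib. I'll lower them gently to find the ledge surface.

```bash
for i in 1; do python3 -m handwheel '[{"translation":[0,0,0.002],"angular":[0,0,0],"hand":0.5},{"translation":[0,0,0.002],"angular":[0,0,0],"hand":0.5},{"translation":[0,0,0],"angular":[0,0,0],"hand":0.5}]'; 
python3 -m handwheel '[{"translation":[0,0,0.001],"angular":[0,0,0],"hand":0.5},{"translation":[0,0,0],"angular":[0,0,0],"hand":0.5}]'
python3 -m handwheel '[{"translation":[0,0,0.001],"angular":[0,0,0],"hand":0.5},{"translation":[0,0,0],"angular":[0,0,0],"hand":0.5}]'; done
```

```text
clock: 3.73
position: [0.5731, 0.0044, 0.0628]
ee_rot: [0.0, 0.689, 0.724, 0.0]
contact_force: [-0.2, -0.0, -0.9]
width: 0.0425
gripper_force: 0.0
clock: 3.9
position: [0.5728, 0.0044, 0.0615]
ee_rot: [0.0, 0.689, 0.724, 0.0]
contact_force: [0.5, -0.9, 0.2]
width: 0.0426
gripper_force: 0.0
clock: 4.07
position: [0.5728, 0.0044, 0.0603]
ee_rot: [-0.0, 0.689, 0.724, 0.0]
contact_force: [0.5, -0.1, 0.5]
width: 0.0428
gripper_force: 0.0
```

```bash

python3 -m handwheel '[{"translation":[0,0,0.001],"angular":[0,0,0],"hand":0.5},{"translation":[0,0,0],"angular":[0,0,0],"hand":0.5}]' | grep -E "pos|cont"
python3 -m handwheel '[{"translation":[0,0,0.001],"angular":[0,0,0],"hand":0.5},{"translation":[0,0,0],"angular":[0,0,0],"hand":0.5}]' | grep -E "pos|cont"
```

```text
position: [0.5727, 0.0044, 0.0591]
contact_force: [0.6, -0.0, 0.0]
position: [0.5729, 0.0044, 0.0583]
contact_force: [0.4, -0.1, -0.5]
```

```bash

python3 -m handwheel '[{"translation":[0,0,0.001],"angular":[0,0,0],"hand":0.5},{"translation":[0,0,0],"angular":[0,0,0],"hand":0.5}]' | grep -E "pos|cont"
python3 -m handwheel '[{"translation":[0,0,0.001],"angular":[0,0,0],"hand":0.5},{"translation":[0,0,0],"angular":[0,0,0],"hand":0.5}]' | grep -E "pos|cont"
```

```text
position: [0.5729, 0.0044, 0.0582]
contact_force: [-2.4, -0.4, 6.1]
position: [0.5729, 0.0044, 0.0581]
contact_force: [-3.3, 0.1, 11.7]
```

```bash

python3 -m handwheel '[{"translation":[0,0,-0.004],"angular":[0,0,0],"hand":0.5},{"translation":[-0.005,0,0],"angular":[0,0,0],"hand":0.5},{"translation":[-0.005,0,0],"angular":[0,0,0],"hand":0.5},{"translation":[-0.005,0,0],"angular":[0,0,0],"hand":0.5},{"translation":[-0.005,0,0],"angular":[0,0,0],"hand":0.5},{"translation":[-0.004,0,0],"angular":[0,0,0],"hand":0.5}]'
python3 -m handwheel '[{"translation":[-0.005,0,0],"angular":[0,0,0],"hand":0.5},{"translation":[-0.005,0,0],"angular":[0,0,0],"hand":0.5},{"translation":[-0.005,0,0],"angular":[0,0,0],"hand":0.5},{"translation":[-0.005,0,0],"angular":[0,0,0],"hand":0.5},{"translation":[-0.005,0,0],"angular":[0,0,0],"hand":0.5},{"translation":[-0.005,0,0],"angular":[0,0,0],"hand":0.5}]'
python3 st.py; python3 - <<'E'
from h import *
im=manip.get_image("side")[:,:,::-1]; cv2.imwrite("pics/s2.png",cv2.resize(im[190:320,230:420],None,fx=4,fy=4,interpolation=cv2.INTER_CUBIC))
E
```

```text
clock: 5.23
position: [0.5739, -0.0204, 0.0599]
ee_rot: [-0.0, 0.69, 0.724, -0.0]
contact_force: [-0.6, 0.1, -0.4]
width: 0.0429
gripper_force: 0.0
clock: 5.73
position: [0.5754, -0.05, 0.0602]
ee_rot: [-0.0, 0.689, 0.724, 0.0]
contact_force: [-0.4, 0.5, -0.9]
width: 0.043
gripper_force: 0.4
t 5.7333 p [ 0.5754 -0.05    0.0602] s 0.075 w 0.5727 toolx deg 92.84 z [-2.e-04  2.e-04 -1.e+00] width 0.042987692835777705 F [-0.44  0.47 -0.93] q [-0.21  0.42  1.74  0.    0.98 -0.26]
```

View pics/s2.png

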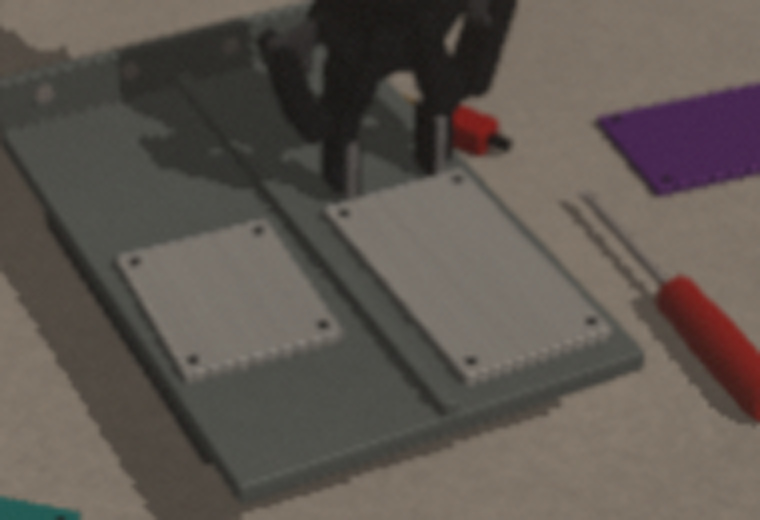

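The crop shows both fingertips against the blank's rear edge, with the blank flat and sliding straight in its lane. I'll push 50 mm more, then measure.

```bash

python3 -m handwheel '[{"translation":[-0.005,0,0],"angular":[0,0,0],"hand":0.5},{"translation":[-0.005,0,0],"angular":[0,0,0],"hand":0.5},{"translation":[-0.005,0,0],"angular":[0,0,0],"hand":0.5},{"translation":[-0.005,0,0],"angular":[0,0,0],"hand":0.5},{"translation":[-0.005,0,0],"angular":[0,0,0],"hand":0.5},{"translation":[-0.005,0,0],"angular":[0,0,0],"hand":0.5},{"translation":[-0.005,0,0],"angular":[0,0,0],"hand":0.5},{"translation":[-0.005,0,0],"angular":[0,0,0],"hand":0.5},{"translation":[-0.005,0,0],"angular":[0,0,0],"hand":0.5},{"translation":[-0.005,0,0],"angular":[0,0,0],"hand":0.5}]'
python3 st.py; python3 - <<'E'
from h import *
im=manip.get_image("top")[:,:,::-1]; cv2.imwrite("pics/t2.png",cv2.resize(im[190:320,255:445],None,fx=4,fy=4,interpolation=cv2.INTER_CUBIC))
E
```

```text
clock: 6.62
position: [0.578, -0.1, 0.0603]
ee_rot: [-0.0, 0.689, 0.724, 0.0]
contact_force: [-1.2, 1.4, -0.4]
width: 0.0425
gripper_force: 0.6
t 6.6167 p [ 0.578  -0.1     0.0603] s 0.1251 w 0.5731 toolx deg 92.84 z [ 0.e+00  1.e-04 -1.e+00] width 0.042454137843009596 F [-1.16  1.4  -0.43] q [-0.29  0.43  1.72  0.    0.98 -0.34]
```

View pics/t2.png

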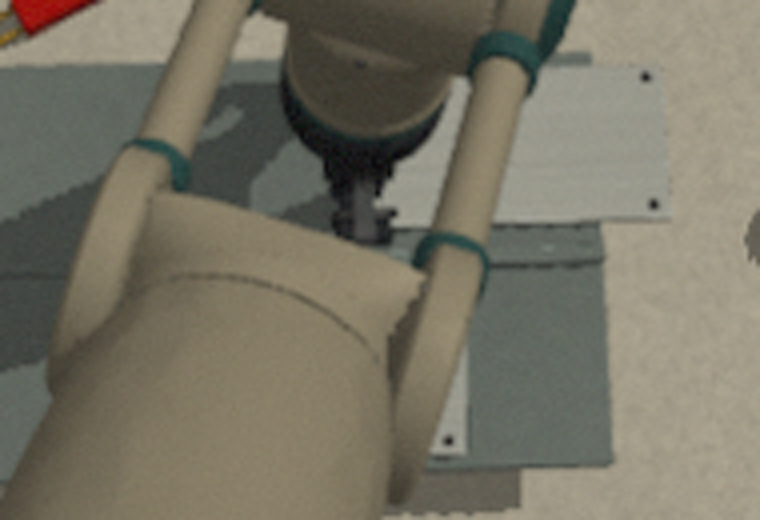

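The top crop shows the blank's front corners at (664,66) and (670,217), past the free end line (590,52)–(612,464) and parallel to it.

```bash
python3 - <<'E'
from h import *
C=lambda L:np.array(L)/4+[255,190]-.375
f=ray("top",C([(664,66),(670,217)]),.066)[:,:2]; u=np.array([.0436,-.99905])
F=ray("top",C([(590,52),(612,464)]),.06)[:,:2]
print(f,f@u,F@u, (f@u).mean()-(F@u).mean())
E
```

```text
[[ 0.62435004 -0.26095124]
 [ 0.54623574 -0.26287601]] [0.287925   0.28644216] [0.25131758 0.25162797] 0.03571080149663508
```

```bash

python3 -m handwheel '[{"translation":[-0.004,0,0],"angular":[0,0,0],"hand":0.5},{"translation":[-0.004,0,0],"angular":[0,0,0],"hand":0.5},{"translation":[-0.004,0,0],"angular":[0,0,0],"hand":0.5},{"translation":[-0.002,0,0],"angular":[0,0,0],"hand":0.5},{"translation":[0,0,0],"angular":[0,0,0],"hand":0.5},{"translation":[0.01,0,0],"angular":[0,0,0],"hand":0.5},{"translation":[0.02,0,0],"angular":[0,0,0],"hand":0.5},{"translation":[0.02,0,0],"angular":[0,0,0],"hand":0.5},{"translation":[0,0,-0.03],"angular":[0,0,0],"hand":0.5},{"translation":[0,0,-0.03],"angular":[0,0,0],"hand":0.5}]'
python3 -m handwheel '[{"translation":[0,0,-0.04],"angular":[0,0,0],"hand":0.5},{"translation":[0,0,-0.04],"angular":[0,0,0],"hand":0.5},{"translation":[0.03,0,-0.01],"angular":[0,0,0],"hand":0.5},{"translation":[0.04,0,0],"angular":[0,0,0],"hand":0.5},{"translation":[0.04,0,0],"angular":[0,0,0],"hand":0.5},{"translation":[0.04,0,0],"angular":[0,0,0],"hand":0.5},{"translation":[0.04,0,0],"angular":[0,0,0],"hand":0.5},{"translation":[0.04,0,0],"angular":[0,0,0],"hand":0.5},{"translation":[0.04,0,0],"angular":[0,0,0],"hand":0.5},{"translation":[0,0,0],"angular":[0,0,0],"hand":0.5}]'
python3 - <<'E'
from h import *
im=manip.get_image("top")[:,:,::-1]; cv2.imwrite("pics/t3.png",cv2.resize(im[190:320,255:445],None,fx=4,fy=4,interpolation=cv2.INTER_CUBIC))
im=manip.get_image("side")[:,:,::-1]; cv2.imwrite("pics/s3.png",im[130:400,170:530])
E
```

```text
clock: 7.5
position: [0.5742, -0.0613, 0.1191]
ee_rot: [-0.002, 0.689, 0.725, -0.001]
contact_force: [1.6, 0.2, -0.1]
width: 0.0426
gripper_force: 0.0
clock: 8.33
position: [0.5614, 0.214, 0.2103]
ee_rot: [-0.002, 0.687, 0.727, 0.002]
contact_force: [0.2, -0.0, -0.1]
width: 0.043
gripper_force: 0.0
```

View pics/t3.png

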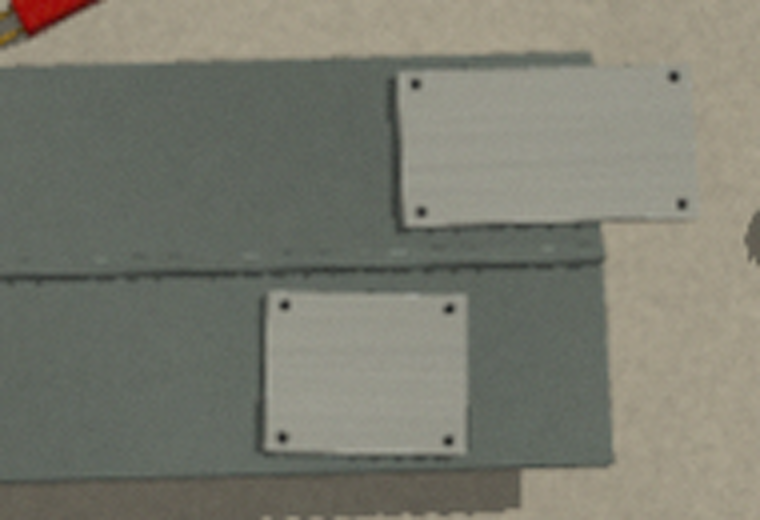

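View pics/s3.png

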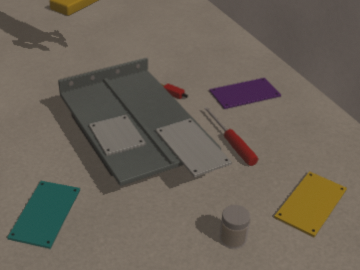

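The blank (crop corners (397,72), (692,66), (696,217), (403,227)) lies flat and sticks out past the free end. The short blank and the other objects are unmoved and the arm is clear. I'll check the numbers.

```bash
python3 - <<'E'
from h import *
C=lambda L:np.array(L)/4+[255,190]-.375
B=ray("top",C([(397,72),(692,66),(696,217),(403,227)]),.066)[:,:2]; u=np.array([.0436,-.99905])
print((B@u)-.2514)
for i,j in((0,1),(3,2)): d=B[j]-B[i]; print(np.degrees(np.arctan2(d[1],d[0]))+87.5)
E
```

```text
[-0.09999211  0.05092973  0.04825859 -0.09993105]
-0.12101968780835648
0.5172840163688903
```

Overhang is about 50 mm and the blank is straight to within half a degree, so I'm handing in.

```bash
python3 -c "
from rig import manip
print(manip.sign_off())"
```

```text
the job is handed in; nothing more can be done
None
```

The long blank was pushed flat along its lane until about 50 mm (a third of its length) sticks out straight past the free end; the other items look unmoved, and the job is handed in with the arm clear.

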